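# Open the filament dryer and hold its spool tray out at the click stop

### The job

Bring the green spool out of the filament dryer for unloading: pull its drop-down door open all the way until it lies level, then take the tray's orange pull and draw the tray out along its runners until you feel its ball stop click into the notch. Stop there and finish still gripping the pull, keeping the tray in the notch so that a colleague can lift the spool off; never run the tray on towards the very end of its runners, keep the spool lying flat on it, and leave the other things on and around the dryer where they are.

Things in the scene. Friction and masses are not known exactly. Their poses are not given: they have to be found in the camera images.
- dryer: White filament dryer fixed on the bench, 300 deep (x) x 400 wide (y) x 210 mm high, clear top window. Origin: on the bench under the middle of its front face; x to its back, y to its left seen from the robot, z up. Door and spool chamber on the left part, centre line y = +45 mm, 270 wide, z 80 to 195 mm; electronics bay with blue display on the right, y = -90 to -200 mm.
- door (a joint): Angle of the drop-down door: 0 upright, closed; 1.57 level towards the robot, fully open. At the start 0 to 0.12. About 2 N at the handle bar moves it; beyond about 0.5 rad it sinks open by itself (about 1 rad/s, damped) and stays down.
- door_handle (a point): Middle of the door's handle: steel bar 12 mm thick, 196 mm long, parallel to the dryer's y, on two posts 85 mm either side of the middle. Closed it is 175 mm above the bench, 33 mm below the door's top edge, 54 mm nearer the robot than the hinge axis; 34 mm of free gap between bar and door. It turns with the door about the hinge, radius 109 mm.
- door_hinge (a point): Middle of the hinge axis along the door's lower edge, parallel to the dryer's y, 80 mm above the bench, at dryer x = -16, y = +45 mm. Door: hollow black frame with window, 285 wide x 128 high x 28 mm thick, 14 mm either side of the axis. Open, its inside lies 94 mm above the bench and it reaches 128 mm from the axis.
- tray_slide (a joint): How far the spool tray is drawn out towards the robot, along the dryer's -x (m): 0 fully in (start), 0.175 the end of its runners. Sliding takes about 2 to 3.5 N. Somewhere between 0.07 and 0.135 (hidden in the right-hand runner, elsewhere each time) is the notch of the ball stop.
- tray: The spool tray, given at its pull: an orange upright at the middle of its front, post 14 mm wide (y) x 16 mm deep (x), top 190, foot 106 mm above the bench. Origin in the post, 165 mm above the bench; axes as the dryer's. Tray in: 16 mm in front of the dryer's front face, in the hollow of the closed door; door open: free all round, to be gripped from above or above-front, fingers closing along y.
- click_ball (a joint): Travel of the sprung 12 mm stop ball, hidden in the right-hand runner: about 0.0006 on the plain runner, 0.003 dropped into the notch (over 0.0018 counts as in). Entering the notch, the ball draws the tray along by about 4 N; in it the tray has about 3 mm free play either side of the middle; then it takes about 8 N more than sliding to leave it, either way.
- spool: Green filament spool with black flanges, 200 mm diameter, 60 mm high, 0.35 to 1 kg, lying flat on the tray (tray floor 103 mm above the bench). Origin: centre of its underside; z up.
- blue_cup: Bystander: blue honeycomb printed cup, 92 mm diameter, 90 mm high, standing on top of the dryer's electronics bay; origin under its centre.
- lattice: Bystander: cream printed lattice cylinder, 80 mm diameter, 78 mm high, left of the dryer door; origin under its centre.
- ipa_bottle: Bystander: white squeeze bottle, 42 mm diameter, 130 mm high, left of the dryer; origin under its centre.
- caliper: Bystander: steel caliper with grey head, 235 mm long, 15 mm high, lying right of the dryer's front; origin under its middle.
- scraper: Bystander: print scraper with red handle, 280 mm long, lying on the bench at the left; origin under its middle.

How it is judged:
On the way, in this order (a step that is already met when the one before it is completed fails the run):
1. the door has been pulled fully down (value of joint door above 1.35 rad), for 0.2 s.
2. the tray is out with its ball in the notch, the fingers on its pull (value of joint click_ball above 0.0018 m and value of joint tray_slide above 0.06 m and contact force between the fingers and tray above 2 N and value of joint door above 1.35 rad), for 0.3 s.
At the end, for the whole second after the job is handed in: Held still for the last second: door down (over 1.35 rad); tray out with its stop ball in the notch (ball travel over 1.8 mm, tray about 4 mm from mid-notch at most), slower than 10 mm/s; fingers hold the orange pull (over 2 N); the green spool lies flat on the tray (all of step 2 and value of joint tray_slide below 0.16 m and velocity of joint tray_slide between -0.01 and 0.01 m/s and angle between spool's own z axis and vertical below 0.12 rad and z of spool in the frame of tray between -0.07 and -0.045 m); the arm keeps its last pose, push and grip.
It fails at once if the tray is run out to the end of its runners (over 160 mm) (value of joint tray_slide above 0.16 m).
It fails at once if the green spool is tipped (over 0.3 rad) (angle between spool's own z axis and vertical above 0.3 rad).
It fails at once if a thing on or around the dryer or the bench is shifted by more than 30 mm (distance of any of blue_cup, lattice, ipa_bottle, caliper, scraper from where it was at the start of the episode above 0.03 m).
It also fails if it takes over 67 s, if anything falls off the work surface, if the arm or the gripper's body presses on something with over 40 N, if the wrist force passes 120 N, or if a joint passes its speed limit or range.

### The arm

A 6-joint arm with a two-finger parallel gripper is mounted at the origin on the work surface. World frame = base frame: x ahead of the robot, y to its left, z up, the work surface at z = 0. Lengths are in m, angles in rad, forces in N, time in s.
With the tool pointing down it reaches from about 0.35 to 0.85 m from the base axis. Payload 8.1 kg.
Tool frame: the origin (TCP) lies at the centre of the arm's flange, where the gripper is bolted on; the fingertips stand 186 mm ahead of it and the grasp point (between the pads) lies 167 mm ahead of it (robot.grasp_offset is the distance from the TCP to the grasp point, in m); z points along the fingers, y is the line along which they close (so a half turn about z gives the same grasp; the last joint's range is limited). The gripper opens to 93 mm and grips with 3 to 60 N. Pads are 15 mm wide; open, the fingers measure 128 mm over their backs; the gripper's body (75 mm by 188 mm) begins 65 mm behind the grasp point.
Start: joints at [-1.4, 0.13, 1.488, -0, 1.523, -0.085], TCP at [0.152, -0.58, 0.405] pointing down, gripper open.
Joint ranges: [-2.96, 2.96], [-0.89, 2.26], [0.02, 2.5], [-1.34, 4.48], [0, 2.73], [-2.66, 2.66]. Speed limits (rad/s): [2.39, 2.39, 2.79, 3.14, 3.14, 3.14].

### API

Orientations are given as a rotation vector (axis times angle).
In Python, from plant import robot gives the robot as it stands.
- The arm moves only by the tool drive_tool, never from a script. Its argument "moves" is one flat list of numbers, 7 for each row, row after row: the finger opening in mm, from 0 to 93, then the shift along the tool's x, y, z in mm, then the turn, a rotation vector about the tool's x, y, z in degrees. A call has 1 to 8 rows; each row shifts and turns the commanded pose from where the row before left it, along the tool's axes as they then stand; what a row does not reach is not made up. A row lasts 1/10 s, in which the tool goes at most 50 mm and 8.59 degrees, less where a joint would pass 70% of its speed; a pose out of reach is approached as far as the arm can. A call is refused whole if a number of a shift passes 50 or a number of a turn 8.59, either way. A call with a gripper value outside its range is refused whole. The fingers move at their own pace and stop on an object; "grip_force" is the grip in N (left out, the last holds). Time passes only in rows, so rows that do not move let the fingers close. It gives the time, the measured TCP pose, the force, the opening and the grip force at its end, in the units of the state.
- robot.read_state(): the state, without advancing time (a new reading comes with each control period).
- robot.read_camera(name): name is "side" or "top"; returns a dict with "color" (480x640x3 uint8, red, green, blue), "depth" (480x640 float32, m along the optical axis (not along the pixel's ray), 0 where there is no reading), "mtx" (3x3 intrinsics, pixels), "dist_coeffs" ([k1, k2, p1, p2, k3] as OpenCV has them; the pictures are not rectified), "R" (3x3) and "t" (3): a world point X has camera coordinates R X + t. Camera axes: x right, y down, z forward; pixel columns grow to the right and rows downward; lengths in m; the calibration is good to about 2 mm. A picture is of the moment at which its call begins.
- robot.close_job(): hands the job in; it is judged then, once.
The state is a dict: "t": time; "q": joint angles; "dq": joint speeds; "joint_torque": joint torques, N m; "tool_pos": TCP position; "orientation": TCP orientation; "force": force on the tool from outside, world axes, zero at the start; "wrist_torque": the same for the moment, N m; "opening": finger opening in m; "gripper_force": force on a finger pad.
Only numpy, scipy, OpenCV 4.12 (cv2) and the standard library are available. Lean on these libraries where they do the work, as an engineer would, in place of code of your own. Each camera call takes 0.05 s, during which the arm holds its last target. There are 200 camera calls.

## Working session

There is one attempt and no reset: what is moved stays moved. The work goes in short steps, Python scripts to look and compute and a tool call to move; the robot and the scene stay as the last step left them, time stands still between calls to the robot, and variables do not carry over. Pictures are saved under pics/ and viewed, at most 10 in all, crops included, and the job is handed in when it is done.

Besides the shell and the picture viewer there is one more tool, called after "Call:" in YAML: its name, and indented under it one key for each argument. drive_tool: Moves the arm, as the interface text tells. Its arguments: {"type":"object","properties":{"moves":{"type":"array","items":{"type":"number"}},"grip_force":{"type":"number"}},"required":["moves"]}

```bash
mkdir -p pics; ls; python3 - <<'E'
from plant import robot
import cv2,numpy as np
print(robot.read_state())
for n in("side","top"):
    c=robot.read_camera(n); np.savez(""+n+"0.npz",**{k:np.array(v) for k,v in c.items()})
    cv2.imwrite(f"pics/{n}0.png",c["color"][:,:,::-1]); print(n,c["R"],c["t"],c["mtx"],c["dist_coeffs"])
E
```

```text
pics
{'t': 0.0, 'q': array([-1.40037042e+00,  1.31174489e-01,  1.48929891e+00, -2.03781639e-05,
        1.52295113e+00, -8.53935633e-02]), 'dq': array([-0.00114315,  0.00074547, -0.00102749,  0.00040158,  0.00153601,
       -0.00131545]), 'joint_torque': array([-1.73637673e-03, -5.59832525e+01, -4.91765678e+01,  7.67202233e-02,
        3.54210497e-02, -2.12292653e-04]), 'tool_pos': array([ 0.1518062 , -0.58024526,  0.40366837]), 'orientation': array([-3.11411342e+00, -4.00513630e-01,  1.54156445e-04]), 'force': array([-0.22909749,  0.18393318, -0.29250451]), 'wrist_torque': array([-0.02968482,  0.03586249, -0.01465336]), 'gripper_force': 0.0, 'opening': 0.09290257978814724}
side [[-0.98687925 -0.16118933  0.00934608]
 [-0.09743709  0.54840197 -0.83051869]
 [ 0.12874534 -0.82053231 -0.55691234]] [0.60326583 0.13745793 1.22999256] [[534.46088083   0.         324.80634881]
 [  0.         534.46088083 235.55322609]
 [  0.           0.           1.        ]] [0.01213409 0.         0.         0.         0.        ]
top [[ 0.10451655 -0.99450894 -0.00531528]
 [-0.97146137 -0.1009472  -0.21464497]
 [ 0.21292978  0.02759754 -0.97667768]] [-0.00908587  0.63382018  0.96009886] [[488.96102042   0.         323.61893033]
 [  0.         488.96102042 244.37439434]
 [  0.           0.           1.        ]] [-0.051988  0.        0.        0.        0.      ]
```

View pics/side0.png

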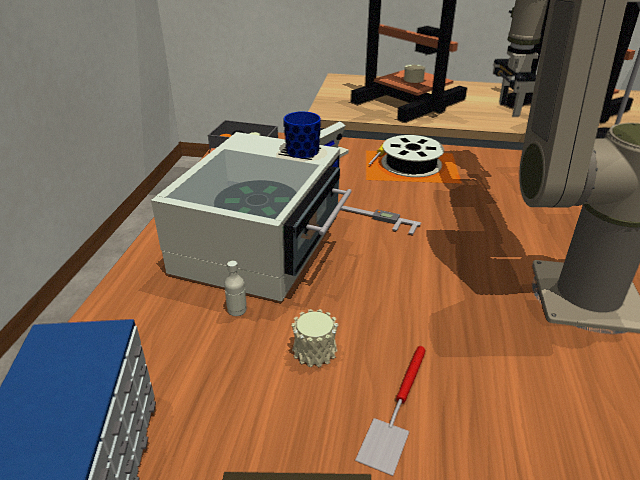

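View pics/top0.png

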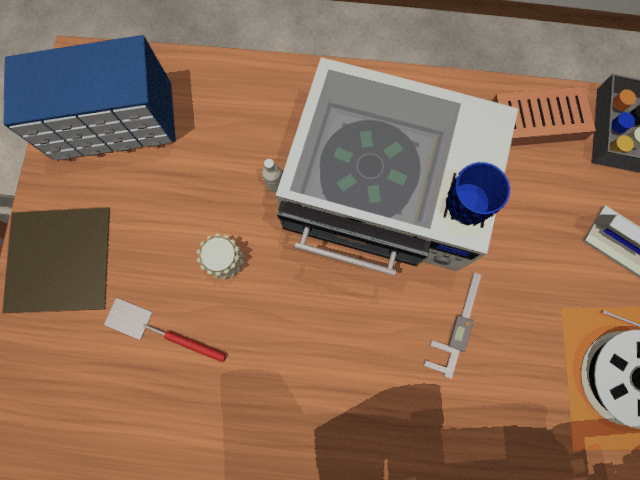

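The top view shows the dryer's top corners near (322,60), (517,107), (487,250) and (280,198). The handle bar runs from (297,245) to (394,270). In the side view the bar runs from about (306,232) to (349,192).

```bash
cat > h.py <<'E'
import numpy as np,cv2
def ray(c,uv,z):
    R,t,K,d=[np.array(c[k]) for k in("R","t","mtx","dist_coeffs")]
    p=cv2.undistortPoints(np.array(uv,float).reshape(-1,1,2),K,d).reshape(-1,2)
    D=np.c_[p,np.ones(len(p))]@R; o=-R.T@t
    return o+D*((z-o[2])/D[:,2])[:,None]
def pts(c):
    R,t,K,d=[np.array(c[k]) for k in("R","t","mtx","dist_coeffs")]
    v,u=np.mgrid[:480,:640]; p=cv2.undistortPoints(np.stack([u,v],-1).reshape(-1,1,2).astype(float),K,d).reshape(480,640,2)
    z=c["depth"]; P=np.dstack([p*z[...,None],z]); return (P-t)@R
E
python3 - <<'E'
from h import *
np.set_printoptions(precision=4,suppress=True)
c=np.load("top0.npz"); s=np.load("side0.npz")
C=ray(c,[(322,60),(517,107),(487,250),(280,198)],.21); print(C)
print([np.linalg.norm(C[i]-C[i-1]) for i in range(4)])
P=pts(c); print("depthcorner",P[70,325],P[200,290])
# rectangle fit
m=np.array([[300,200],[300,-200],[0,-200],[0,200]])/1000.
mc=m-m.mean(0); cc=C[:,:2]-C[:,:2].mean(0)
yaw=np.arctan2((mc[:,0]*cc[:,1]-mc[:,1]*cc[:,0]).sum(),(mc*cc).sum())
Rz=np.array([[np.cos(yaw),-np.sin(yaw)],[np.sin(yaw),np.cos(yaw)]])
o=C[:,:2].mean(0)-Rz@m.mean(0); print("yaw",yaw,"o",o, "pred err",m@Rz.T+o-C[:,:2])
# handle via depth
S=pts(s)
for n,Q in(("top",P),("side",S)):
    L=(Q[...,:2]-o)@Rz
    k=(L[...,0]<-.05)&(L[...,0]>-.1)&(L[...,1]>-.1)&(L[...,1]<.2)&(Q[...,2]>.15)&(Q[...,2]<.2)
    q=np.c_[L[k],Q[k][:,2]]; print(n,len(q),np.median(q,0),q.min(0),q.max(0))
h=ray(c,[(297,245),(394,270)],.175); print("handle",h,(h[:,:2]-o)@Rz,"world mid",h.mean(0))
hs=ray(s,[(306,232),(349,192)],.175); print("side",hs,(hs[:,:2]-o)@Rz)
print("expected handle",o+Rz@[-.07,.045],"tray",o+Rz@[-.016,.045])
E
```

```text
[[ 0.9735  0.0953  0.21  ]
 [ 0.9122 -0.2934  0.21  ]
 [ 0.6208 -0.2426  0.21  ]
 [ 0.6796  0.1423  0.21  ]]
[np.float64(0.29768393479430894), np.float64(0.3935131625373926), np.float64(0.2958055104466795), np.float64(0.3893466352639951)]
depthcorner [0.9509 0.0869 0.2115] [0.6792 0.124  0.2047]
yaw -0.1582320953924862 o [ 0.6484 -0.051 ] pred err [[ 0.0026  0.004 ]
 [ 0.0009 -0.0023]
 [-0.0039 -0.0059]
 [ 0.0003  0.0042]]
top 754 [-0.0721  0.0501  0.1787] [-0.0799 -0.0454  0.1723] [-0.0502  0.1505  0.184 ]
side 345 [-0.0721  0.0682  0.1773] [-0.0791 -0.0454  0.1687] [-0.0502  0.1536  0.1816]
handle [[ 0.6018  0.1036  0.175 ]
 [ 0.5732 -0.0816  0.175 ]] [[-0.0703  0.1453]
 [-0.0695 -0.0421]] world mid [0.5875 0.011  0.175 ]
side [[ 0.6344  0.1135  0.175 ]
 [ 0.5668 -0.0729  0.175 ]] [[-0.0397  0.1602]
 [-0.0771 -0.0345]]
expected handle [0.5863 0.0045] tray [ 0.6397 -0.004 ]
```

```bash
cat >> h.py <<'E'
from scipy.spatial.transform import Rotation as Ro
YAW=-0.155; O=np.array([.6495,-.044]); cz,sz=np.cos(YAW),np.sin(YAW)
RZ=np.array([[cz,-sz,0],[sz,cz,0],[0,0,1]])
def go(tip,pitch=0,off=.186):
    """tip in dryer frame (m); pitch>0 leans tool back to robot. prints shift mm (tool axes now), turn deg"""
    from plant import robot
    s=robot.read_state(); R=Ro.from_rotvec(s["orientation"])
    Rt=Ro.from_matrix(RZ)*Ro.from_euler("y",-pitch)*Ro.from_matrix(np.diag([1,-1,-1.]))
    tcp=np.r_[O,0]+RZ@np.array(tip)-off*Rt.as_matrix()[:,2]
    print("shift",R.inv().apply(tcp-s["tool_pos"]).round(4)*1e3,"turn",np.degrees((R.inv()*Rt).as_rotvec()).round(2),
     "tip now",(RZ.T@(s["tool_pos"]+off*R.apply([0,0,1])-np.r_[O,0])).round(4),"F",(RZ.T@s["force"]).round(2),"t",round(s["t"],2),"open",s["opening"],"g",s["gripper_force"])
E
python3 -c "
from h import *
go([-.045,.045,.27])"
```

```text
shift [ 593.9 -452.2  -51.4] turn [-1.000e-01  1.000e-02  2.354e+01] tip now [-0.409  -0.6064  0.2178] F [ 0.91 -0.83  0.29] t 0.1 open 0.09265669945668772 g 0.0
```

Call:
drive_tool:
  moves: [0,20,-15,-40,0,0,0,0,38,-29,-12,0,0,0,0,38,-29,0,0,0,0,0,38,-29,0,0,0,0,0,38,-29,0,0,0,0,0,38,-29,0,0,0,0,0,38,-29,0,0,0,0,0,38,-29,0,0,0,0]

```text
t: 0.9
tool_pos: [0.3741, -0.2954, 0.4565]
orientation: [-3.116, -0.4, 0.0]
force: [1.2, -0.9, 0.6]
opening: 0.0339
gripper_force: 0.0
```

Call:
drive_tool:
  moves: [0,38,-29,0,0,0,0,0,38,-29,0,0,0,0,0,38,-29,0,0,0,0,0,38,-29,0,0,0,0,0,38,-29,0,0,0,0,0,0,0,0,0,0,7.85,0,0,0,0,0,0,7.85,0,0,0,0,0,0,7.85]

```text
t: 1.7
tool_pos: [0.5207, -0.1081, 0.456]
orientation: [-3.131, 0.25, 0.002]
force: [-0.8, 1.0, 0.3]
opening: 0.0008
gripper_force: 0.0
```

```bash
python3 -c "
from h import *
go([-.047,.045,.24])"
```

```text
shift [  69.8 -128.6   29.9] turn [-0.01  0.08 -0.25] tip now [-0.1176 -0.0832  0.27  ] F [-0.95  0.9   0.33] t 1.7 open 0.0007502741022457457 g 0.0
```

Call:
drive_tool:
  moves: [0,23,-43,8,0,0,0,0,23,-43,8,0,0,0,0,23,-43,8,0,0,0,0,0,0,0,0,0,0,0,0,0,0,0,0,0]

```text
t: 2.2
tool_pos: [0.6088, 0.0089, 0.4312]
orientation: [3.132, -0.24, -0.004]
force: [0.4, -0.3, 0.1]
opening: 0.0005
gripper_force: 0.0
```

```bash
python3 -c "
from h import *
go([-.047,.045,.15])
from plant import robot
ims=[robot.read_camera(n)['color'] for n in ('side','top')]
a=cv2.resize(ims[0][130:330,220:420],(600,600));
cv2.imwrite('pics/a.png',a[:,:,::-1])"
```

```text
shift [ 1.7  0.9 95.2] turn [0.03 0.16 0.12] tip now [-0.0489  0.0459  0.2452] F [ 0.45 -0.26  0.08] t 2.2 open 0.0004768161618640186 g 0.0
```

View pics/a.png

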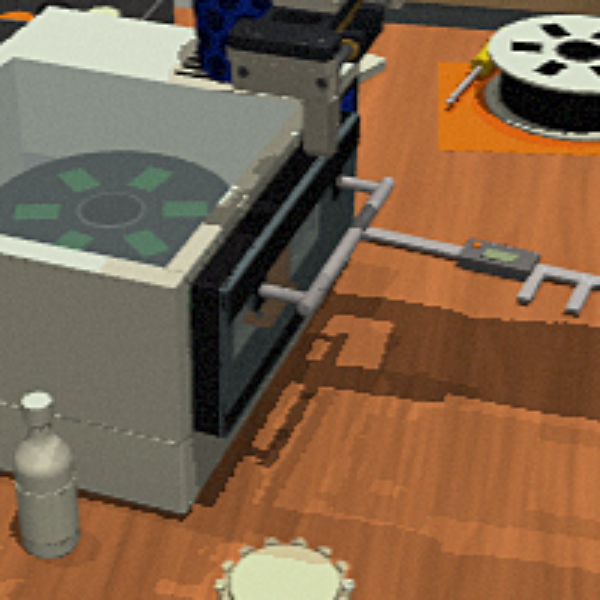

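The tool sits above the door top, with its tip at crop (320,150). The bar runs from (310,300) to (385,185) in the crop. The gap's middle is at about x = -0.049, so I'm lowering straight down.

Call:
drive_tool:
  moves: [0,0,1,20,0,0,0,0,0,0,20,0,0,0,0,0,0,10,0,0,0,0,0,0,5,0,0,0,0,0,0,0,0,0,0]

```text
t: 2.8
tool_pos: [0.6082, 0.0063, 0.3778]
orientation: [3.132, -0.245, -0.0]
force: [0.8, 0.6, 0.5]
opening: 0.0004
gripper_force: 0.0
```

Call:
drive_tool:
  moves: [0,0,0,10,0,0,0,0,0,0,10,0,0,0,0,0,0,0,0,0,0]

```text
t: 3.1
tool_pos: [0.608, 0.007, 0.3558]
orientation: [3.132, -0.244, -0.004]
force: [-0.3, -0.5, -1.0]
opening: 0.0002
gripper_force: 0.0
```

```bash
python3 -c "
from h import *
go([-.049,.045,.15])
from plant import robot
ims=[robot.read_camera(n)['color'] for n in ('side','top')]
a=cv2.resize(ims[0][130:280,250:400],(500,500));b=cv2.resize(ims[1][180:330,270:420],(300,300))
a[200:500,200:500]=a[200:500,200:500]
cv2.imwrite('pics/b.png',np.hstack([a,np.vstack([b,b[:200]])])[:,:,::-1])"
```

```text
shift [-0.  -1.1 19.8] turn [ 0.01  0.15 -0.01] tip now [-0.0494  0.0439  0.1698] F [-0.25 -0.57 -1.01] t 3.1 open 0.00021314049817685205 g 0.0
```

View pics/b.png

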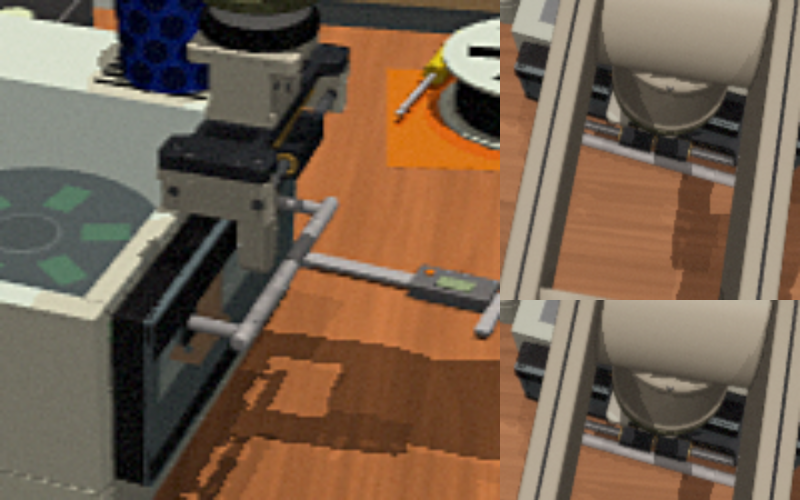

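Call:
drive_tool:
  moves: [0,0,0,10,0,0,0,0,0,0,10,0,0,0,0,-8,0,0,0,0,0,0,-18,0,3.5,0,4,0,0,-18,0,3.5,0,4,0,0,-18,0,3.5,0,4,0]

```text
t: 3.8
tool_pos: [0.5477, 0.0164, 0.3235]
orientation: [3.098, -0.241, 0.333]
force: [3.4, -1.4, -1.4]
opening: 0.0003
gripper_force: 1.8
```

```bash
python3 -c "
from h import *
go([-.049,.045,.15])"
```

```text
shift [62.2 -1.   0.8] turn [-1.000e-02 -1.226e+01 -2.000e-02] tip now [-0.0704  0.044   0.1418] F [ 3.54 -0.88 -1.42] t 3.8 open 0.00030770141546043685 g 1.7567810788750648
```

Call:
drive_tool:
  moves: [0,-18,0,3.5,0,4,0,0,-18,0,3.5,0,4,0,0,-18,0,3.5,0,4,0,0,-18,0,3.5,0,4,0,0,-18,0,3.5,0,4,0,0,-18,0,3.5,0,4,0]

```text
t: 4.4
tool_pos: [0.4567, 0.0307, 0.2637]
orientation: [2.933, -0.228, 0.959]
force: [-0.3, -0.9, -0.6]
opening: 0.0004
gripper_force: 0.2
```

```bash
python3 -c "
from h import *
go([-.049,.045,.15],.6)
from plant import robot
a=cv2.resize(robot.read_camera('side')['color'][130:330,220:420],(600,600))
cv2.imwrite('pics/c.png',a[:,:,::-1])"
```

```text
shift [62.2 -0.9 -3.8] turn [-0.02 -1.83 -0.01] tip now [-0.0922  0.0441  0.1136] F [-0.2  -0.93 -0.61] t 4.4 open 0.00035643614414462155 g 0.20701650995761156
```

View pics/c.png

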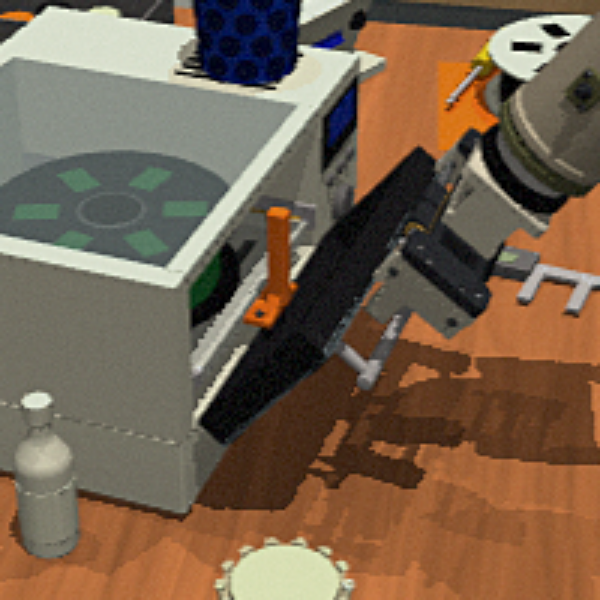

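The door is tipped by about 0.65 rad, with its top edge at crop (425,150). The orange pull shows at (278,210)-(262,315). I'm withdrawing the fingers along the tool axis now.

Call:
drive_tool:
  moves: [0,0,0,-48,0,0,0,0,0,0,-48,0,0,0,60,0,0,-48,0,0,0,60,10,0,-45,0,0,0,60,0,0,0,0,-8,0,60,0,0,0,0,-8,0,60,0,0,0,0,-8,0,60,0,0,0,0,-8,0]

```text
t: 5.25
tool_pos: [0.3735, 0.0513, 0.4252]
orientation: [3.123, -0.247, 0.081]
force: [-0.1, 0.1, -0.4]
opening: 0.0437
gripper_force: 0.0
```

```bash
python3 -c "
from h import *
go([-.016,.045,.23],0.0)
from plant import robot
c=robot.read_camera('side'); a=c['color'];np.savez('s1.npz',**{k:np.array(v) for k,v in c.items()})
cv2.imwrite('pics/d.png',cv2.resize(a[130:330,220:420],(600,600))[:,:,::-1])
c=robot.read_camera('top'); np.savez('t1.npz',**{k:np.array(v) for k,v in c.items()})
for n in('s1','t1'):
    c=np.load(n+'.npz');P=pts(c);L=(P-np.r_[O,0])@RZ; h=cv2.cvtColor(c['color'],cv2.COLOR_RGB2HSV)
    k=(L[...,0]>-.07)&(L[...,0]<.02)&(abs(L[...,1]-.045)<.05)&(L[...,2]>.12)&(L[...,2]<.2)&(h[...,1]>150)&(h[...,0]<20)
    q=L[k];print(n,len(q),np.median(q,0).round(4),np.percentile(q,3,0).round(4),np.percentile(q,97,0).round(4))
    if n=='s1':
        v,u=np.where(k);print(u.min(),u.max(),v.min(),v.max())
"
```

```text
shift [270.5   5.7  23.3] turn [ 0.24 -2.98 -0.16] tip now [-0.2777  0.0508  0.2395] F [-0.11  0.04 -0.45] t 5.25 open 0.043703105305808974 g 0.0
s1 184 [-0.017   0.0506  0.161 ] [-0.0232  0.0426  0.1232] [-0.009   0.054   0.1898]
309 315 199 227
t1 113 [-0.0222  0.0444  0.1834] [-0.0238  0.0381  0.123 ] [-0.0099  0.0507  0.1925]
```

View pics/d.png

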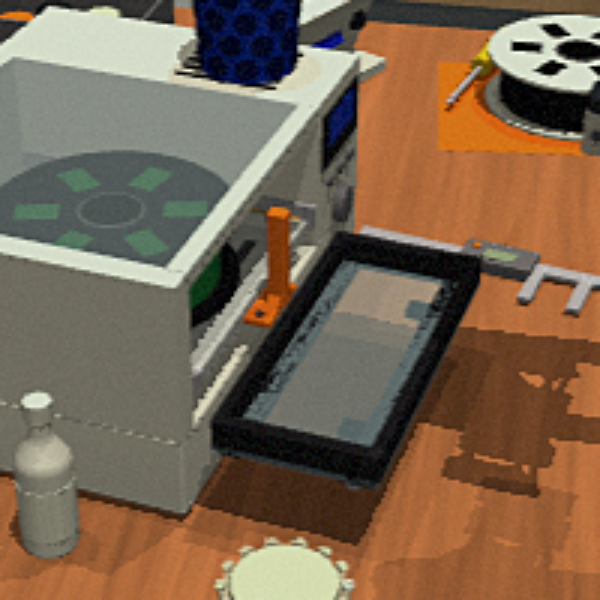

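The door lies level. The orange post stands upright at crop (278,210)-(285,310), and depth puts it at dryer (-0.017, 0.045), as expected. Next I tilt the tool and approach.

Call:
drive_tool:
  moves: [55,0,0,-10,0,8.5,0,55,0,0,-10,0,8.5,0,55,0,0,0,0,0,0]

```text
t: 5.65
tool_pos: [0.3705, 0.052, 0.446]
orientation: [3.048, -0.24, 0.562]
force: [-0.7, 0.6, -0.3]
opening: 0.0551
gripper_force: 0.0
```

```bash
python3 -c "
from h import *
go([-.018-.07*np.sin(.35),.045,.17+.07*np.cos(.35)],.35,.167)
go([-.018,.045,.17],.35,.167)"
```

```text
shift [159.6   6.  118.1] turn [ 0.27 -0.86 -0.07] tip now [-0.2309  0.0509  0.29  ] F [-0.77  0.53 -0.29] t 5.65 open 0.05513221977321082 g 0.0
shift [158.5   5.6 188.1] turn [ 0.27 -0.86 -0.07] tip now [-0.2309  0.0509  0.29  ] F [-0.77  0.53 -0.29] t 5.65 open 0.05513221977321082 g 0.0
```

Call:
drive_tool:
  moves: [55,39,1.5,29,0,0,0,55,39,1.5,29,0,0,0,55,39,1.5,29,0,0,0,55,40,1.5,29,0,0,0,55,0,0,0,0,0,0]

```text
t: 6.15
tool_pos: [0.5577, 0.0146, 0.3805]
orientation: [3.054, -0.243, 0.522]
force: [-1.7, -0.1, -1.8]
opening: 0.0549
gripper_force: 0.0
```

```bash
python3 -c "
from h import *
go([-.018,.045,.17],.35,.167)"
```

```text
shift [ 5.3 -1.8 58.7] turn [ 0.45  0.64 -0.14] tip now [-0.0443  0.0424  0.223 ] F [-1.69 -0.41 -1.78] t 6.15 open 0.054867617816575176 g 0.0
```

Call:
drive_tool:
  moves: [55,2,-1,18,0,0,0,55,2,0,15,0,0,0,55,0,0,13,0,0,0,55,0,0,10,0,0,0,55,0,0,0,0,0,0,55,0,0,0,0,0,0]

```text
t: 6.75
tool_pos: [0.578, 0.013, 0.3388]
orientation: [3.051, -0.241, 0.546]
force: [-0.5, -0.1, -0.4]
opening: 0.055
gripper_force: 0.0
```

```bash
python3 -c "
from h import *
go([-.018,.045,.17],.35,.167)
from plant import robot
a=robot.read_camera('side')['color'][150:270,250:370]
cv2.imwrite('pics/e.png',cv2.resize(a,(480,480))[:,:,::-1])"
```

```text
shift [-0.2  0.2 12.7] turn [ 0.35 -0.27 -0.11] tip now [-0.0214  0.0442  0.1822] F [-0.49 -0.17 -0.36] t 6.75 open 0.055036217676268935 g 0.0
```

View pics/e.png

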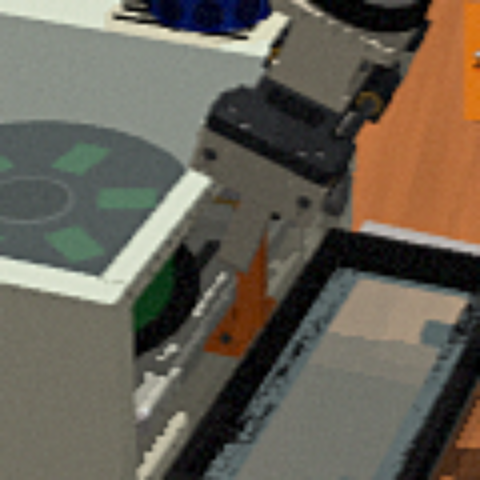

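The finger overlaps the orange post, around (250,230) in the crop. I'm going 12 mm deeper, then closing.

Call:
drive_tool:
  moves: [55,0,0,7,0,0,0,55,0,0,6,0,0,0,10,0,0,0,0,0,0,5,0,0,0,0,0,0,5,0,0,0,0,0,0,5,0,0,0,0,0,0,5,0,0,0,0,0,0,5,0,0,0,0,0,0]
  grip_force: 30

```text
t: 7.6
tool_pos: [0.5827, 0.0124, 0.3264]
orientation: [3.051, -0.242, 0.546]
force: [0.5, -1.0, 0.2]
opening: 0.0137
gripper_force: 30.0
```

```bash
python3 -c "
from h import *
go([-.068,.045,.17],.35,.167)"
```

```text
shift [-47.3   0.6 -18. ] turn [ 0.31 -0.27 -0.13] tip now [-0.0167  0.0445  0.1698] F [ 0.62 -0.9   0.21] t 7.6 open 0.013711357914360409 g 29.996706247329712
```

Call:
drive_tool:
  moves: [5,-4.7,0,-1.75,0,0,0,5,-9.4,0,-3.5,0,0,0,5,-9.4,0,-3.5,0,0,0,5,-9.4,0,-3.5,0,0,0,5,-9.4,0,-3.5,0,0,0,5,-9.4,0,-3.5,0,0,0,5,-4.7,0,-1.75,0,0,0,5,-1.9,0,-0.7,0,0,0]

```text
t: 8.4
tool_pos: [0.521, 0.0231, 0.3263]
orientation: [3.053, -0.241, 0.548]
force: [6.1, 8.2, -4.4]
opening: 0.0137
gripper_force: 30.0
```

```bash
python3 -c "
from h import *
go([-.081,.045,.17],.35,.167)"
```

```text
shift [-0.7  1.5 -0.8] turn [ 0.2  -0.3  -0.12] tip now [-0.0792  0.0459  0.1698] F [ 4.81  9.05 -4.38] t 8.4 open 0.013676932831857004 g 29.997085332870483
```

Call:
drive_tool:
  moves: [5,0,-1.4,0.3,0,0,0,5,-1.4,0,-0.5,0,0,0,5,-1.4,-0.1,-0.5,0,0,0]

```text
t: 8.7
tool_pos: [0.519, 0.0239, 0.3262]
orientation: [3.051, -0.242, 0.548]
force: [6.9, 0.5, -3.6]
opening: 0.0138
gripper_force: 30.0
```

Call:
drive_tool:
  moves: [5,-1.4,0,-0.5,0,0,0,5,-1.4,-0.1,-0.5,0,0,0]

```text
t: 8.9
tool_pos: [0.5162, 0.0244, 0.3263]
orientation: [3.051, -0.242, 0.549]
force: [6.9, 0.8, -3.3]
opening: 0.0139
gripper_force: 30.0
```

```bash
python3 -c "
from h import *
go([-.081,.045,.17],.35,.167)"
```

```text
shift [4.  2.  0.8] turn [ 0.33 -0.36 -0.13] tip now [-0.084   0.046   0.1698] F [ 6.74  1.84 -3.25] t 8.9 open 0.013857044495201568 g 29.98702973127365
```

Call:
drive_tool:
  moves: [5,-1.4,-0.1,0,0,0,0,5,-1.4,-0.1,-0.5,0,0,0]

```text
t: 9.1
tool_pos: [0.5137, 0.0249, 0.3262]
orientation: [3.05, -0.242, 0.55]
force: [4.5, -0.1, -0.3]
opening: 0.0139
gripper_force: 30.0
```

Call:
drive_tool:
  moves: [5,-1.4,0,-0.5,0,0,0,5,-1.4,-0.1,-0.5,0,0,0]

```text
t: 9.3
tool_pos: [0.5107, 0.0254, 0.3262]
orientation: [3.05, -0.242, 0.55]
force: [6.4, -1.4, -0.7]
opening: 0.0138
gripper_force: 30.0
```

Call:
drive_tool:
  moves: [5,-1.4,0,-0.5,0,0,0,5,-1.4,-0.1,-0.5,0,0,0]

```text
t: 9.5
tool_pos: [0.5078, 0.026, 0.3262]
orientation: [3.05, -0.242, 0.55]
force: [7.4, -0.4, -2.2]
opening: 0.0138
gripper_force: 30.0
```

Call:
drive_tool:
  moves: [5,-1.4,0,-0.4,0,0,0,5,-1.4,0,-0.5,0,0,0]

```text
t: 9.7
tool_pos: [0.505, 0.0264, 0.3262]
orientation: [3.05, -0.242, 0.55]
force: [5.4, 0.1, -0.2]
opening: 0.0138
gripper_force: 30.0
```

Call:
drive_tool:
  moves: [5,-1.4,0,-0.4,0,0,0,5,-1.4,0,-0.5,0,0,0]

```text
t: 9.9
tool_pos: [0.5021, 0.0269, 0.3262]
orientation: [3.05, -0.242, 0.551]
force: [7.6, 0.2, -1.6]
opening: 0.0136
gripper_force: 30.0
```

Call:
drive_tool:
  moves: [5,-1.4,-0.1,-0.5,0,0,0,5,-1.4,0,-0.5,0,0,0]

```text
t: 10.1
tool_pos: [0.4992, 0.0274, 0.3262]
orientation: [3.05, -0.242, 0.551]
force: [7.2, -0.2, -0.7]
opening: 0.0135
gripper_force: 30.0
```

```bash
python3 -c "
from h import *
go([-.081,.045,.17],.35,.167)"
```

```text
shift [20.2  2.3  6.8] turn [ 0.34 -0.44 -0.14] tip now [-0.101   0.0464  0.1697] F [ 7.17  0.91 -0.74] t 10.1 open 0.013504340189109829 g 29.982701539993286
```

Call:
drive_tool:
  moves: [5,-1.4,0,-0.5,0,0,0,5,-1.4,0,-0.5,0,0,0]

```text
t: 10.3
tool_pos: [0.4963, 0.028, 0.3262]
orientation: [3.05, -0.242, 0.551]
force: [5.6, 0.4, -0.4]
opening: 0.0139
gripper_force: 30.0
```

Call:
drive_tool:
  moves: [5,-1.4,0,-0.5,0,0,0,5,-1.4,0,-0.5,0,0,0]

```text
t: 10.5
tool_pos: [0.4934, 0.0285, 0.3262]
orientation: [3.05, -0.242, 0.551]
force: [5.6, 0.1, 0.1]
opening: 0.0137
gripper_force: 30.0
```

Call:
drive_tool:
  moves: [5,-1.4,-0.1,-0.5,0,0,0,5,-1.4,0,-0.5,0,0,0]

```text
t: 10.7
tool_pos: [0.4904, 0.029, 0.3262]
orientation: [3.05, -0.242, 0.551]
force: [5.5, 0.7, 0.3]
opening: 0.0136
gripper_force: 30.0
```

Call:
drive_tool:
  moves: [5,-1.4,0,-0.5,0,0,0,5,-1.4,0,-0.5,0,0,0]

```text
t: 10.9
tool_pos: [0.4875, 0.0295, 0.3262]
orientation: [3.05, -0.242, 0.551]
force: [3.4, 1.5, 1.3]
opening: 0.0141
gripper_force: 30.0
```

Call:
drive_tool:
  moves: [5,-1.4,0,-0.5,0,0,0,5,-1.4,0,-0.5,0,0,0]

```text
t: 11.1
tool_pos: [0.4843, 0.0301, 0.3262]
orientation: [3.05, -0.242, 0.55]
force: [1.6, 2.1, 6.0]
opening: 0.0138
gripper_force: 30.0
```

Call:
drive_tool:
  moves: [5,-1.4,-0.1,-0.5,0,0,0,5,-1.4,0,-0.5,0,0,0]

```text
t: 11.3
tool_pos: [0.4814, 0.0307, 0.3261]
orientation: [3.05, -0.242, 0.55]
force: [5.0, 0.8, 4.8]
opening: 0.0135
gripper_force: 30.0
```

Call:
drive_tool:
  moves: [5,-0.7,0,-0.2,0,0,0,5,-0.7,0,-0.2,0,0,0]

```text
t: 11.5
tool_pos: [0.4801, 0.0309, 0.3261]
orientation: [3.05, -0.242, 0.551]
force: [5.1, -0.4, 4.9]
opening: 0.014
gripper_force: 30.0
```

```bash
python3 -c "
from h import *
go([-.1195,.0464,.17],.35,.167)"
```

```text
shift [2.3 1.4 0.1] turn [ 0.33 -0.44 -0.13] tip now [-0.1205  0.0468  0.1697] F [5.12 0.42 4.89] t 11.5 open 0.014047392569660038 g 29.988556802272797
```

Call:
drive_tool:
  moves: [5,-0.9,0,-0.3,0,0,0,5,-0.7,0,0,0,0,0]

```text
t: 11.7
tool_pos: [0.4786, 0.0311, 0.3261]
orientation: [3.05, -0.242, 0.552]
force: [4.2, 0.5, 6.6]
opening: 0.0138
gripper_force: 30.0
```

Call:
drive_tool:
  moves: [5,-0.9,0,-0.4,0,0,0,5,0,0,0,0,0,0]

```text
t: 11.9
tool_pos: [0.4775, 0.0313, 0.3261]
orientation: [3.05, -0.242, 0.551]
force: [0.5, 1.3, 9.7]
opening: 0.014
gripper_force: 30.0
```

Call:
drive_tool:
  moves: [5,0.2,0,-0.6,0,0,0,5,0,0,0,0,0,0,5,0,0,0,0,0,0]

```text
t: 12.2
tool_pos: [0.4773, 0.0314, 0.3262]
orientation: [3.05, -0.242, 0.549]
force: [3.9, 1.1, 5.7]
opening: 0.0142
gripper_force: 30.0
```

Call:
drive_tool:
  moves: [5,-0.7,0,-0.25,0,0,0,5,-0.7,0,-0.3,0,0,0]

```text
t: 12.4
tool_pos: [0.4761, 0.0316, 0.3261]
orientation: [3.05, -0.242, 0.551]
force: [12.4, -0.3, -1.8]
opening: 0.0141
gripper_force: 30.0
```

Fx rose to 12 N at x = 0.476, which is the outer wall of the notch. The dip at 0.484 was the entry, so mid-notch is about 0.4795 and I'm backing off to there.

Call:
drive_tool:
  moves: [5,1.4,0,0.5,0,0,0,5,1.4,0,0.5,0,0,0,5,0.5,0,0.2,0,0,0,5,0,0,0,0,0,0,5,0,0,0,0,0,0]

```text
t: 12.9
tool_pos: [0.479, 0.0311, 0.3263]
orientation: [3.051, -0.242, 0.547]
force: [-1.9, 0.9, 9.9]
opening: 0.0138
gripper_force: 30.0
```

```bash
python3 -c "
from h import *
go([-.1205,.0464,.17],.35,.167)"
```

```text
shift [2.4 1.5 0.2] turn [ 0.34 -0.31 -0.11] tip now [-0.122   0.0469  0.1697] F [-2.02  0.57  9.92] t 12.9 open 0.01383487506064443 g 29.998270869255066
```

Call:
drive_tool:
  moves: [5,1.6,0,0.1,0,0,0,5,0.9,0,0.3,0,0,0,5,0,0,0,0,0,0]

```text
t: 13.2
tool_pos: [0.4813, 0.0307, 0.3263]
orientation: [3.051, -0.242, 0.546]
force: [-1.0, 3.0, 8.6]
opening: 0.0138
gripper_force: 30.0
```

Call:
drive_tool:
  moves: [5,0.9,0,0.2,0,0,0,5,0.5,0,0.2,0,0,0]

```text
t: 13.4
tool_pos: [0.4825, 0.0305, 0.3263]
orientation: [3.051, -0.242, 0.545]
force: [-4.0, 1.2, 7.8]
opening: 0.0138
gripper_force: 30.0
```

Call:
drive_tool:
  moves: [5,0.9,0,0.2,0,0,0,5,0.5,0,0.2,0,0,0]

```text
t: 13.6
tool_pos: [0.4838, 0.0303, 0.3264]
orientation: [3.051, -0.242, 0.544]
force: [-9.7, 2.3, 12.7]
opening: 0.0141
gripper_force: 30.0
```

Call:
drive_tool:
  moves: [5,-1.4,0,-0.6,0,0,0,5,-1.4,0,-0.6,0,0,0,5,-1.2,0,-0.6,0,0,0,5,0,0,0,0,0,0,5,0,0,0,0,0,0,5,0,0,0,0,0,0]

```text
t: 14.2
tool_pos: [0.4797, 0.031, 0.3264]
orientation: [3.051, -0.242, 0.545]
force: [-0.5, 2.2, 5.6]
opening: 0.0139
gripper_force: 30.0
```

```bash
python3 -c "
from h import *
go([-.1205,.0464,.17],.35,.167)
from plant import robot
a=robot.read_camera('side')['color'][130:330,220:420]
cv2.imwrite('pics/f.png',cv2.resize(a,(600,600))[:,:,::-1])"
```

```text
shift [1.7 1.5 0.1] turn [ 0.35 -0.23 -0.11] tip now [-0.1215  0.0468  0.1697] F [-0.88  2.14  5.57] t 14.2 open 0.013891165612963606 g 29.999727308750153
```

View pics/f.png

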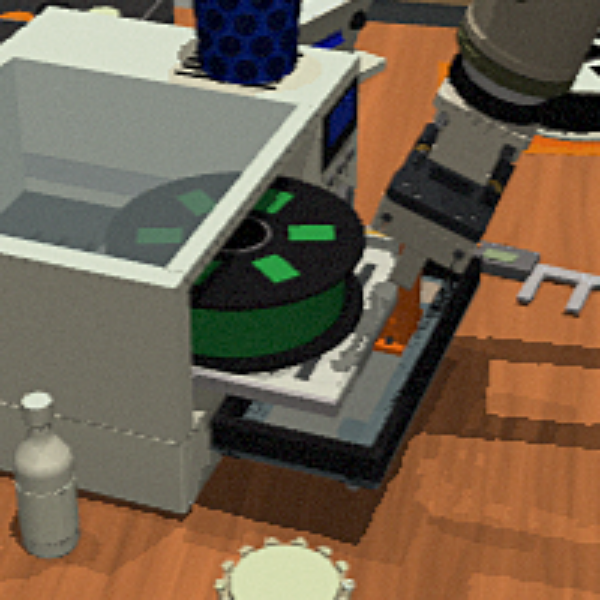

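The tray is out with the spool flat on it around (270,260). The door lies level, and the pull is gripped at (405,290). I'm handing in.

```bash
python3 -c "
from plant import robot
print(robot.close_job())"
```

```text
the job is handed in; nothing more can be done
None
```

I handed the job in with the door level, the tray drawn out about 104 mm, and the gripper still holding the orange pull at 30 N. The tray sits mid-notch as judged by feel (force rose at both notch walls), the spool looks flat on it, and the hand-in reported no result.

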